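Unlock the wide medicine locker and swing its door open

TASK

Two small white medicine lockers stand on the range. On the wider one, give the key on top a full quarter turn clockwise (seen from above) so that its hook comes off the pin of the door, then swing that door wide open by its upright bar, about square to the locker, and leave it so. The narrower locker stays locked: leave its key as it is.

Things in the scene. Friction and masses are not known exactly. Their poses are not given: they have to be found in the camera images.
- wide_locker: The locker to open: white box 110 deep, 180 wide, 150 mm high, fixed, steel fittings. Origin: centre of its underside, on the range top. x points to its back (door on the -x face), y to its hinge side, z up. In this frame: key axis, vertical, at x -27, y -20 mm; door's hinge line, vertical, at x -61, y +90; shut door's handle bar at x -102, y -65. The door's swing is clear
- wide_key (a joint): Key in the wide locker's top: upright steel bow 32 mm long, 9 thick, z 167 to 201 mm; stays in. 0 locked, bow along locker x (square to door); grows clockwise from above to a stop at 1.57, bow along y. Friction 0.05 N m, stays where left. Below it a flat hook (z 153 to 159, reaching 46 mm from the axis) holds a pin on the door's top edge, freeing it by 0.6
- wide_door (a joint): Door of the wide locker, a 12 mm leaf, top at z 150 mm. 0 shut; grows as it swings toward the robot, clockwise from above, stop at 1.75. Friction 0.06 N m, stays where left; locked until the key is turned. Handle: vertical round steel bar, 12 mm thick, z 69 to 181 mm, 35 mm out from the door's face, tied to it by stubs at z 85 and 120; its top can be pinched from above
- narrow_key (a joint): Key of the other locker, which is alike (110 deep, 150 mm high, same key, hook and bar) but only 100 mm wide. 0 locked, grows clockwise from above to 1.57. To be left as it is

How it is judged:
By the outcome, as a careful person would: the job done as asked, in the order asked, and still so for the second after the job is handed in, with the robot touching nothing.
It also fails if it takes over 56 s, if anything falls off the work surface, if the arm or the gripper's body presses on something with over 40 N, if the wrist force passes 120 N, or if a joint passes its speed limit or range.

ROBOT

A 6-joint arm with a two-finger parallel gripper is mounted at the origin on a cart in front of the work surface, level with it; the furniture and walls round the work are solid. World frame = base frame: x ahead of the robot, y to its left, z up, the work surface at z = 0. Lengths are in m, angles in rad, forces in N, time in s.
With the tool pointing down it reaches from about 0.25 to 0.8 m from the base axis. Payload 3.9 kg.
Tool frame: the origin (TCP) lies midway between the tips of the shut fingers; the grasp point (between the pads) lies 19 mm behind it; z points along the fingers, y is the direction in which the jaws open and shut (so a half turn about z gives the same grasp; the last joint's range is limited). The gripper opens to 85 mm and grips with 20 to 120 N. Pads are 22 mm wide; open, the fingers measure 114 mm over their backs; the gripper's body (76 mm by 85 mm) begins 54 mm behind the grasp point. The pads swing forward as they close: fully open they stand 13 mm farther back than shut.
Start: joints at [1.325, 0.26, -0.138, 1.173, 0, 1.571], TCP at [0.128, 0.509, 0.198] pointing down, gripper open.
Joint ranges: [-2.78, 2.78], [-0.83, 1.72], [-1.28, 1.37], [-1.9, 2.12], [-1.57, 1.48], [-3.14, 3.14]. Speed limits (rad/s): [2.57, 2.57, 3.14, 3.14, 3.14, 3.14].

INTERFACE

Orientations are given as a unit quaternion [x, y, z, w].
In Python, from bench import get_state, imaging, ctrl gives the robot as it stands.
- The arm moves only by the shell command python3 -m jog 'ROWS' [FORCE]. ROWS is JSON, a list that holds one entry, the list of rows, each a list of 7 numbers: the opening, from -1 (shut) to 1 (fully open), then the shift along the tool's x, y, z in cm, then the turn, a rotation vector about the tool's x, y, z in rad. A call has 1 to 12 rows; each row shifts and turns the commanded pose from where the row before left it, along the tool's axes as they then stand; what a row does not reach is not made up. A row lasts 1/8 s, in which the tool goes at most 62.5 mm and 10.7 degrees, less where a joint would pass 70% of its speed; a pose out of reach is approached as far as the arm can. A call with a gripper value outside its range is refused whole. The fingers move at their own pace and stop on an object; FORCE is the grip in N (left out, the last holds). Time passes only in rows, so rows that do not move let the fingers close. It gives the time, the measured TCP pose, the force and the opening at its end, in the units of the state.
- get_state(): the state, without advancing time (a new reading comes with each control period).
- imaging.read_camera(name): name is "scene" or "top" or "wrist"; returns (picture, depth): 420x560x3 uint8, red, green, blue; 420x560 float32, m along the optical axis (not along the pixel's ray), 0 where there is no reading.
- imaging.calibration(name): a dict with "intrinsics" (3x3 intrinsics, pixels), "k1" (the pictures are not rectified: a ray, as slopes to the right and down, at radius r is drawn at 1 + k1 r^2 times it, then the intrinsics apply), "view" (4x4, takes a point from world to camera coordinates); the wrist camera has in their place "mount" (4x4, takes a point from camera to tool coordinates, whose origin is the TCP and whose axes are the flange's). Camera axes: x right, y down, z forward; pixel columns grow to the right and rows downward; lengths in m; the calibration is good to about 2 mm. A picture is of the moment at which its call begins: read the wrist's pose just before it. calibration takes no time and is no camera call.
- ctrl.close_job(): hands the job in, once; it reports no verdict.
The state is a dict: "time_s": time; "joints": joint angles; "qvel": joint speeds; "effort": joint torques, N m; "position": TCP position; "ee_rot": TCP orientation; "ft_force": force on the tool from outside, world axes, zero at the start; "moment": the same for the moment, N m; "width": finger opening in m.
Only numpy, scipy, OpenCV 4.12 (cv2) and the standard library are available. Lean on these libraries where they do the work, as an engineer would, in place of code of your own. Each camera call takes 0.05 s, during which the arm holds its last target.

## Working session

There is one attempt and no reset: what is moved stays moved. The work goes in short steps, Python scripts to look and compute and a shell command to move; the robot and the scene stay as the last step left them, time stands still between calls to the robot, and variables do not carry over. Pictures are saved under pics/ and viewed, and the job is handed in when it is done.

```bash
ls; mkdir -p pics
python3 - <<'E'
from bench import get_state, imaging, ctrl
import cv2
print(get_state())
for n in("scene","top","wrist"):
    p,d=imaging.read_camera(n); cv2.imwrite(f"pics/{n}0.png",p[:,:,::-1]); 
    import numpy as np; np.save(f"pics/{n}0.npy",d)
    c=imaging.calibration(n); print(n,c)
E
```

```text
pics
{'time_s': 0.0, 'joints': array([ 1.32499516e+00,  2.60654848e-01, -1.39405031e-01,  1.17269698e+00,
        1.99790639e-05,  1.57080480e+00]), 'qvel': array([ 0.00175121,  0.0004417 , -0.0010395 , -0.00138925,  0.00100395,
       -0.00145992]), 'effort': array([ 7.04006743e-04, -4.05676246e+01,  2.53921956e+01,  1.86372001e-02,
        1.49287125e-04,  1.43469117e-05]), 'position': array([0.1275572 , 0.50848014, 0.19686666]), 'ee_rot': array([ 1.22595579e-01,  9.92456227e-01, -9.71648544e-04, -1.30082332e-04]), 'ft_force': array([-0.26889542,  0.656365  ,  0.45803009]), 'moment': array([-0.03114171, -0.03851968,  0.02410363]), 'width': 0.08545586381405898}
scene {'intrinsics': array([[433.41237562,   0.        , 278.96154967],
       [  0.        , 433.41237562, 208.95621116],
       [  0.        ,   0.        ,   1.        ]]), 'k1': -0.13893166358229778, 'view': array([[-0.18447795,  0.98269841,  0.01648401,  0.13377802],
       [ 0.48783405,  0.10611334, -0.86646287, -0.22726197],
       [-0.85322086, -0.15180183, -0.49896931,  1.45928096],
       [ 0.        ,  0.        , 
[... 340 characters left out ...]
964433,  0.57701519],
       [ 0.58609854, -0.06641966, -0.80751281,  0.61587347],
       [ 0.        ,  0.        ,  0.        ,  1.        ]])}
wrist {'intrinsics': array([[316.06788477,   0.        , 283.53526392],
       [  0.        , 316.06788477, 206.3869829 ],
       [  0.        ,   0.        ,   1.        ]]), 'k1': 0.015426916771579181, 'mount': array([[-6.57718979e-04, -9.49452876e-01, -3.13908910e-01,
         8.07941404e-02],
       [ 9.99999328e-01, -3.24916584e-04, -1.11250602e-03,
        -1.11416540e-03],
       [ 9.54277829e-04, -3.13909430e-01,  9.49452452e-01,
        -1.75587827e-01],
       [ 0.00000000e+00,  0.00000000e+00,  0.00000000e+00,
         1.00000000e+00]])}
```

View pics/scene0.png

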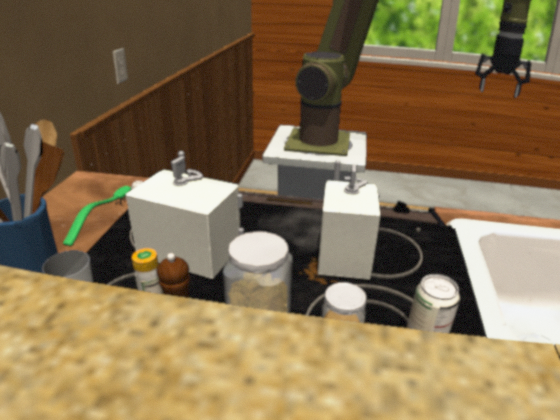

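View pics/top0.png

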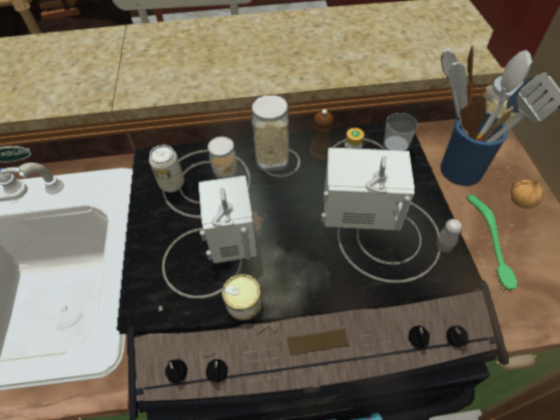

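View pics/wrist0.png

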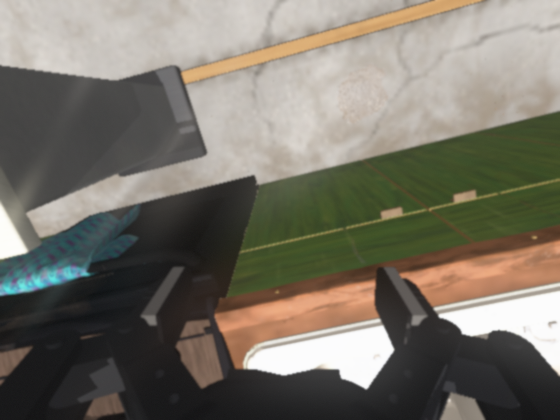

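The scene and top views show the wide locker at the robot's right (top view around (368,190)), with its key at about (382,170). The narrow locker is at about (228,220). The pan below it at about (242,292) is clear of the wide one. The wrist view shows only the floor and counter edge. Next I deproject the depth and fit the locker.

```bash
cat > h.py <<'E'
import numpy as np, cv2
from bench import get_state, imaging
from scipy.spatial.transform import Rotation as R
def K(c): return c["intrinsics"], np.array([c["k1"],0,0,0,0.])
def T_wc(n,c,st=None):
    if n!="wrist": return np.linalg.inv(c["view"])
    T=np.eye(4); T[:3,:3]=R.from_quat(st["ee_rot"]).as_matrix(); T[:3,3]=st["position"]; return T@c["mount"]
def cloud(n,d,T):
    k,dist=K(imaging.calibration(n)); h,w=d.shape
    u,v=np.meshgrid(np.arange(w),np.arange(h)); p=np.stack([u,v],-1).reshape(-1,1,2).astype(np.float64)
    # distortion convention: drawn = (1+k1 r^2) * undistorted -> cv2 model
    xy=cv2.undistortPoints(p,k,dist).reshape(h,w,2)
    P=np.concatenate([xy*d[...,None],d[...,None]],-1)@T[:3,:3].T+T[:3,3]; P[d<=0]=np.nan; return P
def ray(n,uv,T):
    k,dist=K(imaging.calibration(n)); xy=cv2.undistortPoints(np.array([[uv]],float),k,dist).ravel()
    return T[:3,3],T[:3,:3]@np.array([*xy,1])
def at_z(n,uv,z,T):
    o,r=ray(n,uv,T); return o+r*(z-o[2])/r[2]
def tri(a,b):
    A=[];B=[]
    for o,r in(a,b):
        r=r/np.linalg.norm(r); M=np.eye(3)-np.outer(r,r); A.append(M);B.append(M@o)
    x=np.linalg.lstsq(np.vstack(A),np.hstack(B),rcond=None)[0]; return x,[np.linalg.norm(a@x-b) for a,b in zip(A,B)]
def proj(n,P,T):
    k,dist=K(imaging.calibration(n)); V=np.linalg.inv(T); return cv2.projectPoints(np.atleast_2d(P).astype(float),cv2.Rodrigues(V[:3,:3])[0],V[:3,3],k,dist)[0].reshape(-1,2)
E
python3 - <<'E'
from h import *
for n in("top","scene"):
    d=np.load(f"pics/{n}0.npy"); T=T_wc(n,imaging.calibration(n)); P=cloud(n,d,T)
    for zt in(.0,.15):
      m=(abs(P[...,2]-zt)<.012)&(abs(P[...,1])<.5)&(P[...,0]>.25)&(P[...,0]<.85)
      if zt==0: print(n,"surf z",np.median(P[m][:,2]));continue
      c,lab,st,_=cv2.connectedComponentsWithStats(m.astype(np.uint8))
      for i in range(1,c):
        if st[i,4]<300: continue
        q=P[lab==i]; r=cv2.minAreaRect((q[:,:2]*1000).astype(np.float32)); print(n,st[i],np.median(q[:,2]),r)
p=cv2.imread("pics/top0.png")
cv2.imwrite("pics/top0z.png",cv2.resize(p[130:270,180:440],None,fx=3,fy=3,interpolation=2))
p=cv2.imread("pics/scene0.png")
cv2.imwrite("pics/scene0z.png",cv2.resize(p[140:290,120:390],None,fx=2.9,fy=2.9,interpolation=2))
E
```

```text
top surf z -0.0001589642428925231
top [ 328  149   86   48 3679] 0.15014687526958082 ((690.2262573242188, -193.02212524414062), (180.44468688964844, 129.61260986328125), 78.36497497558594)
top [ 200  176   52   57 2248] 0.15008590783701475 ((650.3191528320312, 122.94732666015625), (129.02780151367188, 98.09734344482422), 2.3457107543945312)
scene surf z -0.0005188854087291306
scene [ 126  170  113   50 3314] 0.14919712731320178 ((694.3609008789062, -193.83206176757812), (182.1867218017578, 129.7629852294922), 79.00651550292969)
scene [ 322  177   58   44 1957] 0.14981047267565772 ((653.958984375, 121.48611450195312), (128.991455078125, 101.31690216064453), 2.385650157928467)
```

View pics/top0z.png

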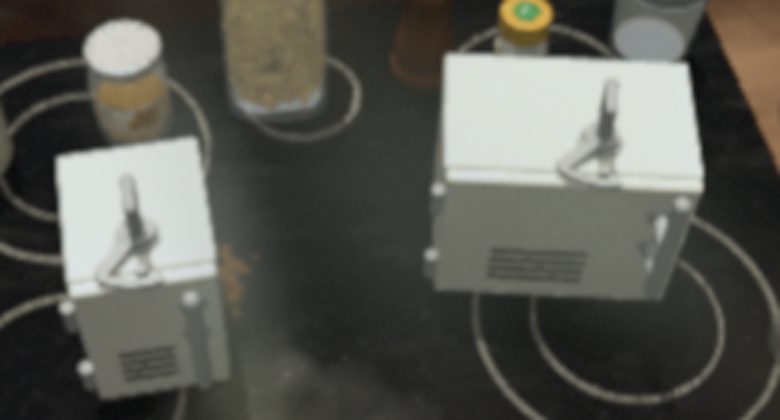

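View pics/scene0z.png

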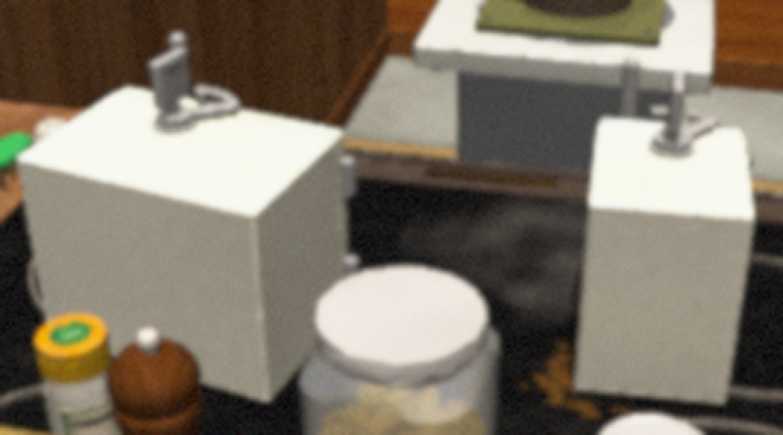

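```bash
cat >> h.py <<'E'
def L2W(p,pose):
    x,y,a=pose; p=np.atleast_2d(p)/1000.; c,s=np.cos(a),np.sin(a)
    return np.stack([x+c*p[:,0]-s*p[:,1],y+s*p[:,0]+c*p[:,1],p[:,2]],-1)
E
python3 - <<'E'
from h import *
from scipy.optimize import least_squares
Tt=T_wc("top",imaging.calibration("top"));Ts=T_wc("scene",imaging.calibration("scene"))
mt=np.array([[55,90,150],[55,-90,150]]);ut=np.array([[328.3,148.3],[410,151]])
ms=np.array([[55,90,150],[55,-90,150]]);us=np.array([[207.2,214.1],[126.9,194.5]])
f=lambda q,w:np.r_[w[0]*(proj("top",L2W(mt,q),Tt)-ut).ravel(),w[1]*(proj("scene",L2W(ms,q),Ts)-us).ravel()]
for w in((1,0),(0,1),(1,1)):
    r=least_squares(f,[.69,-.19,-.2],args=(w,)); print(w,r.x,r.fun.round(1))
q=r.x
E=[]
b=[(x,y,z) for x in(-55,55) for y in(-90,90) for z in(0,150)]
for i in b:
    for j in b:
        if sum(k!=l for k,l in zip(i,j))==1 and i<j:E.append((i,j))
E+=[((-27,-20,150),(-27,-20,201)),((-43,-20,201),(-11,-20,201)),((-102,-65,69),(-102,-65,181)),((-61,90,0),(-61,90,150))]
for n,T,cr,f in(("top",Tt,(180,130,440,270),3),("scene",Ts,(120,140,390,290),2.9)):
    im=cv2.imread(f"pics/{n}0.png");im=cv2.resize(im[cr[1]:cr[3],cr[0]:cr[2]],None,fx=f,fy=f,interpolation=2)
    for i,j in E:
        p=((proj(n,L2W([i,j],q),T)-[cr[0]-.5,cr[1]-.5])*f).astype(int); cv2.line(im,tuple(map(int,p[0])),tuple(map(int,p[1])),(0,0,255),1)
    cv2.imwrite(f"pics/{n}_ov.png",im)
print(L2W([[-27,-20,201],[-102,-65,181],[-61,90,0]],q))
E
```

```text
(1, 0) [ 0.69726322 -0.19703957 -0.19545301] [ 0.7 -0.  -0.7  0.1  0.  -0.  -0.  -0. ]
(0, 1) [ 0.70370368 -0.19207312 -0.22762472] [-0.  -0.  -0.  -0.   0.5  0.5 -0.5 -0.8]
(1, 1) [ 0.69955334 -0.19501753 -0.21534637] [ 0.1 -1.2 -1.3  0.1  0.3 -1.1 -1.  -1.7]
[[ 0.66890326 -0.20878606  0.201     ]
 [ 0.58601971 -0.23672023  0.181     ]
 [ 0.65919401 -0.09406147  0.        ]]
```

View pics/top_ov.png

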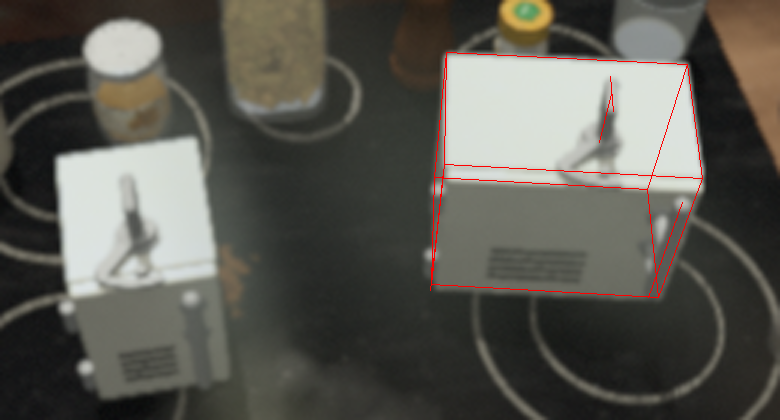

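View pics/scene_ov.png

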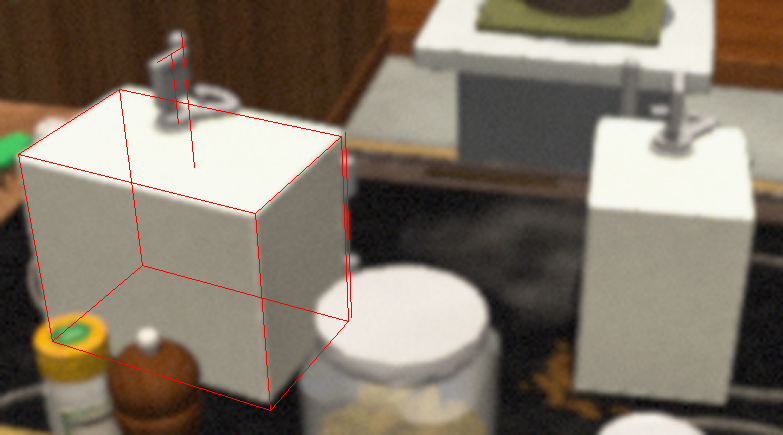

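```bash
python3 -m jog '[[[1,-3,-2.5,-2.5,0,0,0],[1,-4.2,-3.8,-1.1,0,0,0],[1,-4.2,-3.8,-1.1,0,0,0],[1,-4.2,-3.8,-1.1,0,0,0],[1,-4.2,-3.8,-1.1,0,0,0],[1,-4.2,-3.8,-1.1,0,0,0],[1,-4.2,-3.8,-1.1,0,0,0],[1,-4.2,-3.8,-1.1,0,0,0]]]'
python3 -m jog '[[[1,-4.2,-3.8,-1.0,0,0,0],[1,-4.2,-3.8,-1.0,0,0,0],[1,-4.2,-3.8,-1.0,0,0,0],[1,-4.2,-3.8,-0.5,0,0,0],[1,-4.2,-3.8,0,0,0,0],[1,-4.2,-3.8,0,0,0,0],[1,-4.2,-3.8,0,0,0,0],[1,-4.0,-3.8,0,0,0,0],[1,0,0,0,0,0,0]]]'
```

```text
time_s: 1.15
position: [0.3718, 0.1465, 0.3]
ee_rot: [0.123, 0.992, 0.0, 0.0]
ft_force: [0.4, 1.2, 0.0]
width: 0.0853
time_s: 2.28
position: [0.6226, -0.2315, 0.3306]
ee_rot: [0.125, 0.992, 0.0, -0.002]
ft_force: [-0.1, 0.7, -1.7]
width: 0.0855
```

Run:
```python
from h import *
import pickle
s=get_state(); p,d=imaging.read_camera("wrist"); cv2.imwrite("pics/w1.png",p[:,:,::-1]); pickle.dump((s,d),open("pics/w1.pkl","wb"))
print(s["time_s"],s["position"],s["joints"].round(2))
T=T_wc("wrist",imaging.calibration("wrist"),s)
print(proj("wrist",L2W([[-27,-20,201],[-102,-65,181],[55,90,150],[55,-90,150]],[.6985,-.195,-.205]),T))
```

```text
2.275 [ 0.62255693 -0.23150975  0.33062955] [-0.36  0.53  0.63  1.67 -0.   -0.11]
[[316.83369945 223.74399946]
 [269.98947074 150.1636838 ]
 [401.05886768 266.15308382]
 [258.6089527  271.68272031]]
```

View pics/w1.png

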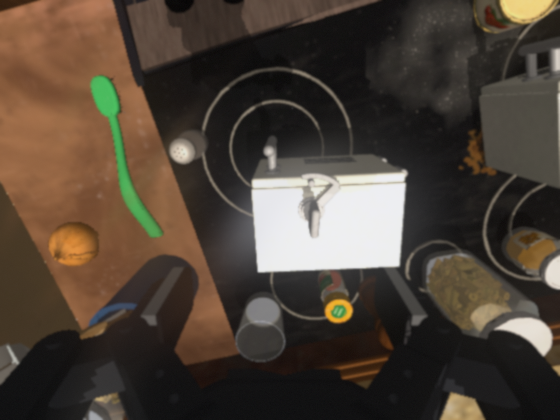

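Wrist view 1 shows the locker's back corners at (401,266) and (258,271), within about 1 px of prediction. The key bow is at about (317,222) and the bar top at about (270,145). I'll take a second view from another place to triangulate.

```bash
python3 -m jog '[[[1,0,4,0,0,0,0],[1,0,4,0,0,0,0],[1,0,0,0,0,0,0]]]'
python3 - <<'E'
from h import *
import pickle
s=get_state(); p,d=imaging.read_camera("wrist"); cv2.imwrite("pics/w2.png",p[:,:,::-1]); pickle.dump((s,d),open("pics/w2.pkl","wb"))
T=T_wc("wrist",imaging.calibration("wrist"),s)
q=[.6985,-.195,-.205]
pp=proj("wrist",L2W([[-27,-20,201],[-102,-65,181],[55,90,150],[55,-90,150]],q),T); print(pp)
c2=(pp[0]-[90,80]).astype(int)
a=cv2.imread("pics/w1.png")[130:280,240:420]; b=cv2.imread("pics/w2.png")[c2[1]-14:c2[1]+136,c2[0]:c2[0]+180]; print(c2)
cv2.imwrite("pics/w12.png",cv2.resize(np.vstack([a,b]),None,fx=2*1.0,fy=2,interpolation=2)[:600])
cv2.imwrite("pics/w1z.png",cv2.resize(a,None,fx=4,fy=4,interpolation=2)); cv2.imwrite("pics/w2z.png",cv2.resize(b,None,fx=4,fy=4,interpolation=2))
E
```

```text
time_s: 2.7
position: [0.6403, -0.1465, 0.3355]
ee_rot: [0.12, 0.993, 0.0, 0.0]
ft_force: [0.9, -0.4, 0.1]
width: 0.0854
[[233.42280077 224.45815619]
 [186.80150459 151.64974262]
 [330.43138854 266.40780572]
 [190.58569959 271.00904142]]
[143 144]
```

View pics/w1z.png

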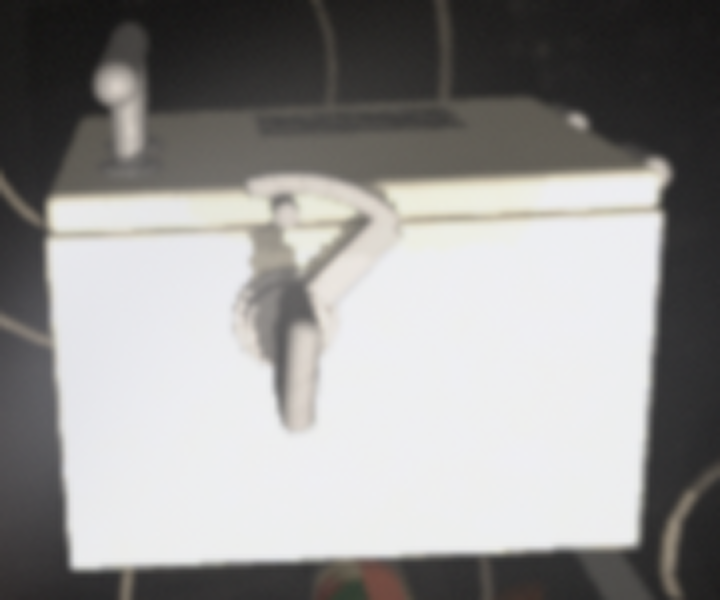

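View pics/w2z.png

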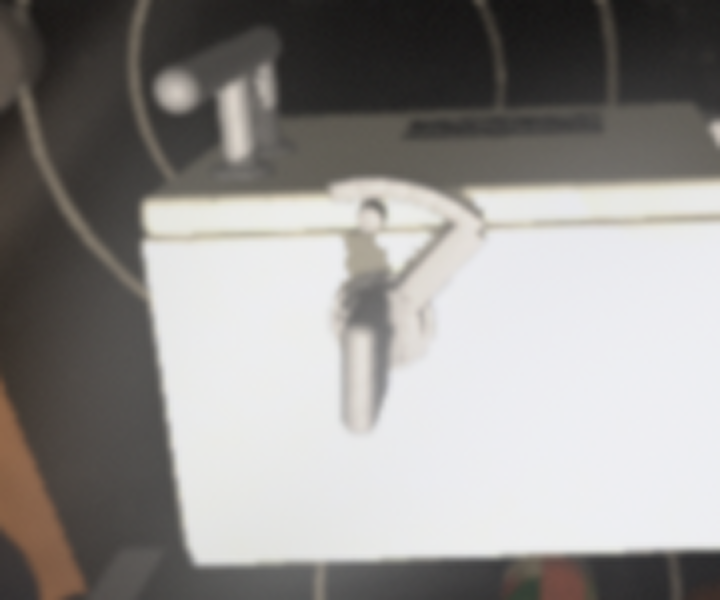

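Run:
```python
from h import *
import pickle
from scipy.optimize import least_squares
c=imaging.calibration("wrist")
T=[T_wc("wrist",c,pickle.load(open(f"pics/w{i}.pkl","rb"))[0]) for i in(1,2)]
z=lambda a,o:np.array(a)/4.-.4+o
o1,o2=np.array([240,130]),np.array([143,130])
F={"key":((300,376),(360,380),(-27,-20,201)),"bar":((116,84),(178,92),(-102,-65,181)),"bl":((72,568),(194,563),(55,-90,150))}
M=[];U=[]
for k,(a,b,m) in F.items():
    x,e=tri(ray("wrist",z(a,o1),T[0]),ray("wrist",z(b,o2),T[1])); print(k,x.round(4),np.round(e,4)); M.append(m);U.append((z(a,o1),z(b,o2)))
M.append((55,90,150));U.append((z((639,547),o1),None))
f=lambda q:np.concatenate([proj("wrist",L2W(m,q),T[i])[0]-u[i] for m,u in zip(M,U) for i in(0,1) if u[i] is not None])
r=least_squares(f,[.6985,-.195,-.205]);print(r.x.round(4),r.fun.round(1))
q=r.x;print(L2W([[-27,-20,201],[-102,-65,181],[-61,90,0]],q).round(4))
s=get_state();Rm=R.from_quat(s["ee_rot"]).as_matrix();print(s["position"],Rm.round(3))
```

```text
key [ 0.6696 -0.2113  0.1958] [0.0002 0.0002]
bar [ 0.5866 -0.24    0.1746] [0.0003 0.0003]
bl [ 0.7377 -0.2974  0.1415] [0.0003 0.0003]
[ 0.6985 -0.1961 -0.2064] [ 1.2  0.4 -0.1  0.1  0.5 -0.2 -1.2 -0.8  0.1  0.2 -1.4  0.8  0.8  0.1]
[[ 0.668  -0.2101  0.201 ]
 [ 0.5854 -0.2388  0.181 ]
 [ 0.6573 -0.0955  0.    ]]
[ 0.64010499 -0.14818217  0.33551836] [[-0.971  0.24   0.   ]
 [ 0.24   0.971 -0.   ]
 [-0.    -0.    -1.   ]]
```

Bow top at about (0.669,-0.211), and the bar and corner agree with the locker model within 2 mm. Two-view heights read about 6 mm low (short baseline). The depth cameras put the locker top at 0.150, which matches the text. Going over the key first, then down.

```bash
python3 -m jog '[[[1,-2.15,-2.7,0,0,0,-0.02],[1,-2.1,-2.7,0,0,0,-0.017],[1,0,0,4.5,0,0,0],[1,0,0,4.5,0,0,0],[1,0,0,0,0,0,0],[1,0,0,0,0,0,0]]]'
python3 - <<'E'
from h import *
s=get_state(); p,d=imaging.read_camera("wrist"); cv2.imwrite("pics/w3.png",p[:,:,::-1])
Rm=R.from_quat(s["ee_rot"]).as_matrix();print(s["position"],Rm.round(3))
q=[.6985,-.1961,-.2064]
print(Rm.T@(L2W([-27,-20,172],q)[0]-s["position"]), "yaw y",np.arctan2(Rm[1,1],Rm[0,1]))
T=T_wc("wrist",imaging.calibration("wrist"),s); print(proj("wrist",L2W([[-43,-20,201],[-11,-20,201]],q),T))
E
```

```text
time_s: 3.5
position: [0.67, -0.2134, 0.2474]
ee_rot: [0.104, 0.995, -0.0, 0.002]
ft_force: [0.2, 0.4, -0.4]
width: 0.0852
[ 0.67002985 -0.2133877   0.24738427] [[-0.978  0.208  0.003]
 [ 0.208  0.978 -0.001]
 [-0.003 -0.001 -1.   ]]
[0.00294023 0.00278623 0.07537333] yaw y 1.3617486526759948
[[289.15475454 191.56981915]
 [289.05688985 232.11698968]]
```

View pics/w3.png

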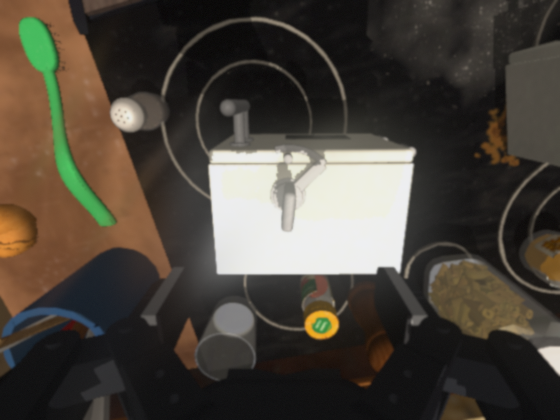

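The bow runs (290,195)-(287,230) in this view, within 1–2 px of prediction and centred between the fingers. Descending and gripping.

```bash
python3 -m jog '[[[1,0.2,0.2,3,0,0,0],[1,0,0,3,0,0,0],[1,0,0,1.5,0,0,0],[1,0,0,0,0,0,0],[1,0,0,0,0,0,0]]]'
python3 -m jog '[[[0,0,0,0,0,0,0],[-0.5,0,0,0,0,0,0],[-1,0,0,0,0,0,0],[-1,0,0,0,0,0,0],[-1,0,0,0,0,0,0],[-1,0,0,0,0,0,0],[-1,0,0,0,0,0,0]]]' 50
python3 - <<'E'
from h import *
s=get_state(); p,d=imaging.read_camera("wrist"); cv2.imwrite("pics/w4.png",p[:,:,::-1]); print(s["position"],s["width"],s["ft_force"],s["moment"],s["joints"].round(2))
E
```

```text
time_s: 4.18
position: [0.6691, -0.2109, 0.1718]
ee_rot: [0.104, 0.995, -0.0, 0.002]
ft_force: [0.2, 0.6, -0.4]
width: 0.0854
time_s: 5.05
position: [0.6678, -0.2105, 0.1697]
ee_rot: [0.104, 0.995, 0.0, -0.0]
ft_force: [-0.1, -0.2, -0.6]
width: 0.0003
[ 0.66777794 -0.21047981  0.16965839] 0.0002621793761498422 [-0.05956575 -0.21903188 -0.57017564] [ 0.00222984 -0.0041299   0.03888314] [-0.31  0.58  0.31  1.29  0.   -0.1 ]
```

View pics/w4.png

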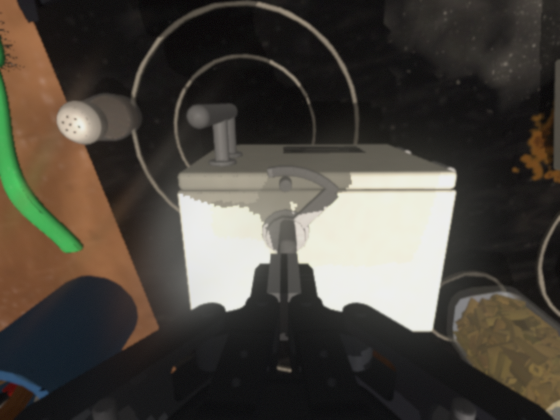

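Run:
```python
from h import *
s=get_state();T=T_wc("wrist",imaging.calibration("wrist"),s); q=[.6985,-.1961,-.2064]
Rm=R.from_quat(s["ee_rot"]).as_matrix()
print("tcp, grasp",proj("wrist",np.array([s["position"],s["position"]-Rm[:,2]*.019]),T))
print("bow front/back top, bottom",proj("wrist",L2W([[-43,-20,201],[-11,-20,201],[-43,-20,167],[-11,-20,167]],q),T))
im=cv2.imread("pics/w4.png");cv2.imwrite("pics/w4z.png",cv2.resize(im[150:350,190:390],None,fx=3,fy=3,interpolation=2))
```

```text
tcp, grasp [[285.72729194 241.9952553 ]
 [285.92299819 256.52775027]]
bow front/back top, bottom [[286.78262174 239.2669452 ]
 [286.77457033 294.76316127]
 [286.28154745 215.88137297]
 [286.29851614 263.52549963]]
```

View pics/w4z.png

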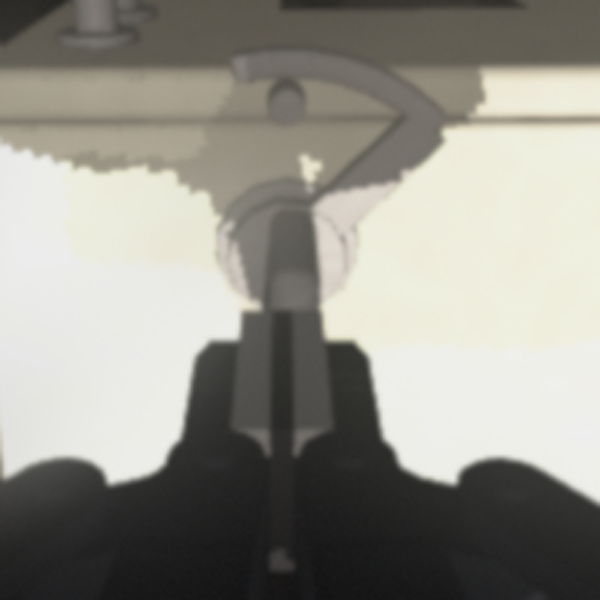

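Run:
```python
from h import *
T=imaging.calibration("wrist")["mount"]
for P in([[11,42.5,-13],[-11,42.5,-13],[11,42.5,-33],[11,57,-13]],[[11,0,0],[0,0,0],[-11,0,0],[11,4.5,0],[11,10,0],[11,0,-19],[11,0,-38]]):
    for p,u in zip(P,proj("wrist",np.array(P)/1000,T).round(0)): print(p,u)
import pickle
s=get_state(); print(s["width"],s["effort"])
p,d=imaging.read_camera("wrist")
for v,u in((250,285),(258,285),(262,275),(262,297),(270,285),(270,275),(270,295),(285,285),(285,272),(225,287),(245,287)): print(v,u,d[v,u])
Tw=T_wc("wrist",imaging.calibration("wrist"),s);P=cloud("wrist",d,Tw)
Rm=R.from_quat(s["ee_rot"]).as_matrix()
for v in range(215,300,5): print(v,((P[v,[272,278,284,287,290,297,303]]-s["position"])@Rm*1000).round(0).astype(int).tolist())
```

```text
[11, 42.5, -13] [362. 234.]
[-11, 42.5, -13] [359. 269.]
[11, 42.5, -33] [372. 250.]
[11, 57, -13] [388. 234.]
[11, 0, 0] [286. 225.]
[0, 0, 0] [286. 242.]
[-11, 0, 0] [286. 258.]
[11, 4.5, 0] [293. 225.]
[11, 10, 0] [303. 225.]
[11, 0, -19] [286. 238.]
[11, 0, -38] [286. 254.]
-0.00018057309042225045 [ 4.89588328e-04 -5.84254217e+01  2.59962809e+01  2.09459286e-03
 -1.10895376e-04 -7.53532959e-06]
250 285 0.15935685
258 285 0.14976491
262 275 0.14580026
262 297 0.14504662
270 285 0.13878837
270 275 0.13879244
270 295 0.13781884
285 285 0.12671165
285 272 0.12559421
225 287 0.17861651
245 287 0.15917784
215 [[11, -9, 17], [11, -5, 18], [12, -1, 16], [11, 1, 17], [11, 3, 17], [13, 7, 12], [13, 11, 11]]
220 [[8, -9, 17], [10, -5, 12], [15, -1, -1], [15, 1, -2], [15, 3, -1], [10, 7, 11], [10, 11, 12]]
225 [[6, -9, 12], [6, -5, 12], [15, -1, -9], [15, 1, -9], [15, 2, -9], [7, 7, 11], [7, 11, 11]]
230 [[3, -9, 11], [4, -5, 10], [14, -1, -15], [15, 1, -17], [14, 2, -15], [3, 7, 12], [3, 11, 11]]
235 [[-1, -9, 12], [0, -5, 11], [14, -1, -22], [15, 1, -24], [14, 2, -23], [0, 7, 10], [-1, 11,
[... 681 characters left out ...]
8, -41]]
270 [[11, -6, -53], [11, -4, -52], [11, -1, -53], [11, 0, -54], [11, 2, -52], [11, 5, -53], [7, 8, -46]]
275 [[11, -6, -57], [11, -4, -57], [11, -1, -57], [12, 0, -58], [11, 1, -57], [11, 4, -57], [7, 8, -50]]
280 [[11, -6, -61], [11, -4, -61], [11, -1, -62], [11, 0, -61], [11, 1, -61], [11, 4, -61], [7, 7, -54]]
285 [[12, -6, -66], [10, -4, -63], [11, -1, -64], [11, 0, -65], [11, 1, -65], [12, 4, -66], [7, 7, -59]]
290 [[12, -6, -70], [11, -3, -68], [11, -1, -69], [11, 0, -69], [11, 1, -68], [11, 4, -69], [7, 7, -62]]
295 [[12, -6, -74], [10, -3, -70], [10, -1, -70], [10, 0, -71], [10, 1, -71], [12, 4, -73], [13, 6, -75]]<stdin>:11: RuntimeWarning: invalid value encountered in cast
```

The check failed and the fingers shut on nothing (width 0). The wrist depth shows why: the fingertips' lower edge is about 38 mm behind the reported TCP (tool z ≈ -39), so they closed just above the bow (top at z 0.201). I'll open and go down about 32 mm more, in steps, watching the force.

```bash
python3 -m jog '[[[1,0,0,0,0,0,0],[1,0,0,0,0,0,0],[1,0,0,0,0,0,0],[1,0,0,0,0,0,0],[1,0,0,0.8,0,0,0],[1,0,0,0,0,0,0]]]'
python3 - <<'E'
from h import *
s=get_state(); p,d=imaging.read_camera("wrist"); cv2.imwrite("pics/w5.png",p[:,:,::-1]);print(s["position"],s["width"])
Tw=T_wc("wrist",imaging.calibration("wrist"),s);P=cloud("wrist",d,Tw)
Rm=R.from_quat(s["ee_rot"]).as_matrix()
Q=(P-s["position"])@Rm*1000
# finger region: points near |y|<60, x -30..30, z<-20
m=(abs(Q[...,1])<65)&(abs(Q[...,0])<15)&(Q[...,2]<-35)&(Q[...,2]>-110)
for sg in(1,-1):
    q=Q[m&(np.sign(Q[...,1])==sg)]; print(sg,len(q)); 
    if len(q): print(np.percentile(q,[1,50,99],axis=0).round(0))
E
```

```text
time_s: 5.9
position: [0.6671, -0.2103, 0.1605]
ee_rot: [0.104, 0.995, 0.0, -0.001]
ft_force: [-0.5, -0.5, -0.2]
width: 0.0854
[ 0.66712639 -0.21028042  0.16053809] 0.08540836988088586
1 10630
[[ -11.    1. -110.]
 [   7.   49.  -97.]
 [  13.   65.  -39.]]
-1 9889
[[ -11.  -65. -110.]
 [   7.  -50.  -96.]
 [  13.   -1.  -38.]]
```

View pics/w5.png

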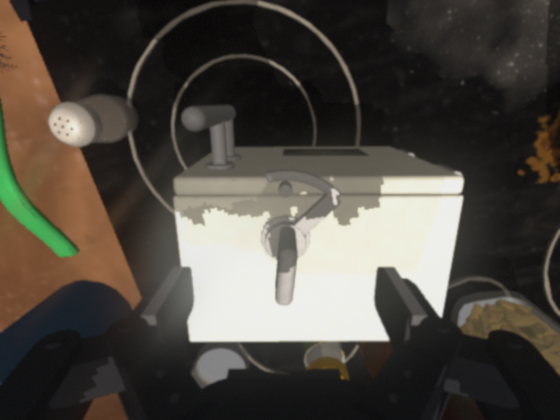

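Picture: fingers open at (170,280) and (395,280), standing either side of the bow at (287,275), well centred. Continuing down and closing.

```bash
python3 -m jog '[[[1,-0.1,0,1.2,0,0,0],[1,0,0,1.2,0,0,0],[1,0,0,0,0,0,0]]]'
python3 -m jog '[[[0,0,0,0,0,0,0],[-0.5,0,0,0,0,0,0],[-1,0,0,0,0,0,0],[-1,0,0,0,0,0,0],[-1,0,0,0,0,0,0],[-1,0,0,0,0,0,0]]]' 50
python3 - <<'E'
from h import *
s=get_state(); p,d=imaging.read_camera("wrist"); cv2.imwrite("pics/w6.png",p[:,:,::-1]);print(s["position"],s["width"],s["ft_force"],s["moment"])
E
```

```text
time_s: 6.32
position: [0.6675, -0.2103, 0.1356]
ee_rot: [0.104, 0.995, 0.0, -0.002]
ft_force: [0.2, -0.5, 0.1]
width: 0.0855
time_s: 7.08
position: [0.669, -0.2097, 0.1381]
ee_rot: [0.104, 0.995, 0.001, 0.0]
ft_force: [0.2, 4.4, 2.2]
width: 0.0082
[ 0.66896602 -0.20969284  0.13812037] 0.008198665280968577 [0.22466019 4.3630106  2.2329875 ] [ 0.86558592  0.03188139 -0.07546875]
```

View pics/w6.png

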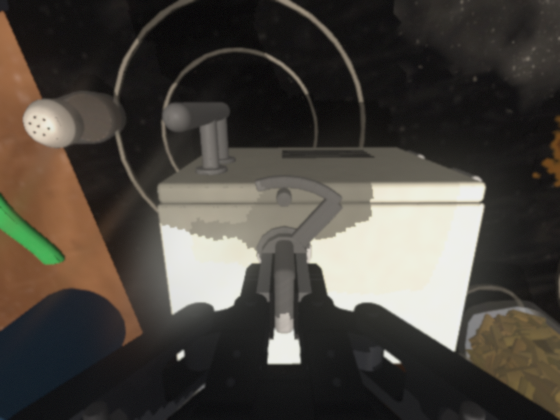

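Now the bow at (284,290) is held between the pads with width 8 mm. Turning clockwise from above (+z of the tool).

```bash
python3 -m jog '[[[-1,0,0,0,0,0,0.15],[-1,0,0,0,0,0,0.15],[-1,0,0,0,0,0,0.15],[-1,0,0,0,0,0,0.15],[-1,0,0,0,0,0,0.15],[-1,0,0,0,0,0,0]]]'
python3 - <<'E'
from h import *
s=get_state();Rm=R.from_quat(s["ee_rot"]).as_matrix(); print(s["position"],s["width"],s["ft_force"],s["moment"],np.arctan2(Rm[1,1],Rm[0,1]))
E
```

```text
time_s: 7.88
position: [0.6691, -0.2095, 0.1381]
ee_rot: [0.461, 0.887, 0.001, -0.0]
ft_force: [-0.2, 5.9, 2.9]
width: 0.008
[ 0.66909828 -0.20946449  0.13807652] 0.0080455874939215 [-0.20015131  5.85171595  2.9040078 ] [ 0.98952885  0.03639132 -0.05898767] 0.6119480732752615
```

```bash
python3 -m jog '[[[-1,0,0,0,0,0,0.15],[-1,0,0,0,0,0,0.15],[-1,0,0,0,0,0,0.15],[-1,0,0,0,0,0,0.15],[-1,0,0,0,0,0,0.15],[-1,0,0,0,0,0,0.07],[-1,0,0,0,0,0,0],[-1,0,0,0,0,0,0]]]'
python3 - <<'E'
from h import *
s=get_state();Rm=R.from_quat(s["ee_rot"]).as_matrix(); print(s["position"],s["width"],s["ft_force"],s["moment"],np.arctan2(Rm[1,1],Rm[0,1]))
p,d=imaging.read_camera("top");cv2.imwrite("pics/t7.png",cv2.resize(p[130:270,300:440,::-1],None,fx=4,fy=4,interpolation=2))
E
```

```text
time_s: 8.88
position: [0.6694, -0.2094, 0.1381]
ee_rot: [0.776, 0.63, 0.001, -0.0]
ft_force: [0.4, 5.6, 3.1]
width: 0.0083
[ 0.6694463  -0.20936359  0.13812136] 0.008279783322928514 [0.39638339 5.55109403 3.110986  ] [ 1.07242428 -0.07198883  0.0918106 ] -0.20664907195379897
```

View pics/t7.png

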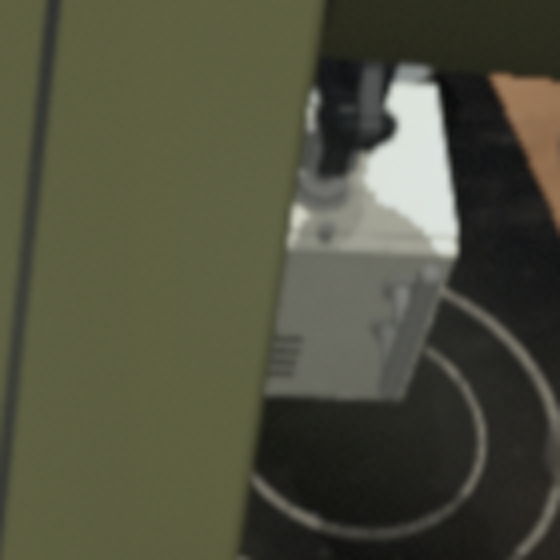

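The pin at (327,235) stands free of the hook. A little extra turn to make sure it is at the stop, then release and rise.

```bash
python3 -m jog '[[[-1,0,0,0,0,0,0.05],[-1,0,0,0,0,0,0],[-1,0,0,0,0,0,0]]]'
python3 - <<'E'
from h import *
s=get_state();Rm=R.from_quat(s["ee_rot"]).as_matrix(); print(s["position"],s["width"],s["ft_force"],s["moment"],np.arctan2(Rm[1,1],Rm[0,1]))
E
```

```text
time_s: 9.3
position: [0.6694, -0.2094, 0.1381]
ee_rot: [0.791, 0.612, 0.001, -0.0]
ft_force: [0.7, 5.2, 3.6]
width: 0.0083
[ 0.66944523 -0.20939305  0.13814201] 0.008305716304071125 [0.69714791 5.21408329 3.55105947] [ 1.06907027 -0.04413328  1.04932085] -0.25377448376527856
```

It is at the stop (moment up to 1.05 N m). Releasing and rising.

```bash
python3 -m jog '[[[0,0,0,0,0,0,0],[1,0,0,0,0,0,0],[1,0,0,0,0,0,0],[1,0,0,0,0,0,0],[1,0,0,-4,0,0,0],[1,0,0,-5,0,0,0],[1,0,0,-5,0,0,-0.15],[1,0,0,-4,0,0,-0.18],[1,0,0,0,0,0,-0.18],[1,0,0,0,0,0,-0.18],[1,0,0,0,0,0,-0.18],[1,0,0,0,0,0,0]]]'
python3 - <<'E'
from h import *
import pickle
s=get_state(); p,d=imaging.read_camera("wrist"); cv2.imwrite("pics/w8.png",p[:,:,::-1]);print(s["position"],s["width"],s["ft_force"],s["ee_rot"])
pickle.dump((s,d),open("pics/w8.pkl","wb"))
T=T_wc("wrist",imaging.calibration("wrist"),s); q=[.6985,-.1961,-.2064];print(proj("wrist",L2W([[-27,-36,201],[-27,-4,201],[-102,-65,181]],q),T))
E
```

```text
time_s: 10.8
position: [0.6688, -0.2109, 0.3177]
ee_rot: [0.462, 0.887, -0.0, 0.0]
ft_force: [-0.4, 0.5, -0.3]
width: 0.0855
[ 0.66878049 -0.21089843  0.31767232] 0.08550866024570711 [-0.35216054  0.50691462 -0.27794443] [ 4.62257024e-01  8.86745979e-01 -1.03055939e-04  3.43577481e-05]
[[272.53236233 199.56240147]
 [296.92329337 177.38500882]
 [199.69311155 160.11578531]]
```

View pics/w8.png

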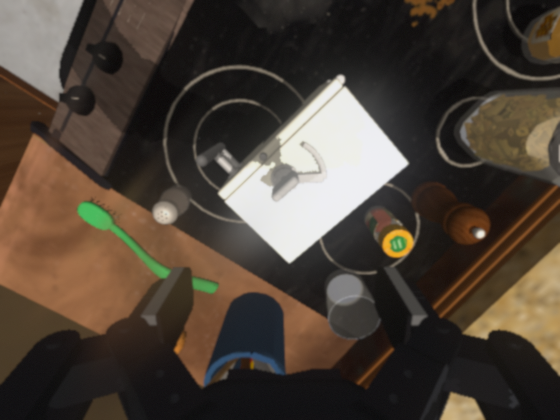

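The bow now lies at (272,199)-(297,177), along the locker's y as predicted for a full turn, and the hook is off the pin. The bar top is at (203,157), as predicted. Next I go above the bar with the jaws along the door's normal, choosing the half turn that keeps the last joint in range through the swing.

```bash
python3 -m jog '[[[1,1.2,-4.2,0,0,0,0],[1,1.2,-4.2,0,0,0,0],[1,0,0,0,0,0,-0.18],[1,0,0,0,0,0,-0.18],[1,0,0,0,0,0,-0.18],[1,0,0,0,0,0,-0.18],[1,0,0,0,0,0,-0.18],[1,0,0,0,0,0,-0.18],[1,0,0,0,0,0,-0.18],[1,0,0,0,0,0,-0.18],[1,0,0,0,0,0,-0.18],[1,0,0,0,0,0,-0.18]]]'
python3 -m jog '[[[1,0,0,2,0,0,-0.18],[1,0,0,2,0,0,-0.18],[1,0,0,2.5,0,0,-0.165],[1,0,0,0,0,0,0],[1,0,0,0,0,0,0]]]'
python3 - <<'E'
from h import *
s=get_state(); p,d=imaging.read_camera("wrist"); cv2.imwrite("pics/w9.png",p[:,:,::-1]);print(s["position"],s["joints"].round(2))
Rm=R.from_quat(s["ee_rot"]).as_matrix();print(Rm.round(3),np.arctan2(Rm[1,1],Rm[0,1]))
q=[.6985,-.1961,-.2064];T=T_wc("wrist",imaging.calibration("wrist"),s);print(proj("wrist",L2W([[-102,-65,181],[-27,-20,201],[-67,-90,150]],q),T))
print(Rm.T@(L2W([-102,-65,119],q)[0]-s["position"]))
E
```

```text
time_s: 12.35
position: [0.5862, -0.2394, 0.3177]
ee_rot: [-0.41, 0.912, -0.0, -0.0]
ft_force: [-0.0, 0.5, -0.1]
width: 0.0852
time_s: 12.98
position: [0.5865, -0.2395, 0.2536]
ee_rot: [-0.63, 0.777, -0.0, 0.0]
ft_force: [-1.0, 0.2, -0.2]
width: 0.0857
[ 0.58654431 -0.23946789  0.2536388 ] [-0.39  0.44  0.28  1.41 -0.   -1.75]
[[-0.207 -0.978  0.001]
 [-0.978  0.207 -0.   ]
 [ 0.    -0.001 -1.   ]] 2.933590278996285
[[285.03911902 206.77848752]
 [192.68201974 267.41930056]
 [245.78587136 169.46726859]]
[-0.00041951  0.00144434  0.13463733]
```

View pics/w9.png

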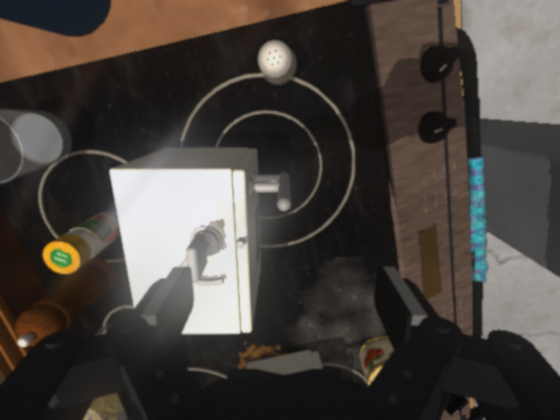

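Bar top at (284,205), 2 px from prediction and centred between the fingers. Descending, then pinching.

```bash
python3 -m jog '[[[1,0,0.1,4,0,0,0],[1,0,0,4,0,0,0],[1,0,0,2.5,0,0,0],[1,0,0,0,0,0,0]]]'
python3 -m jog '[[[1,0,0,1.5,0,0,0],[1,0,0,1.3,0,0,0],[1,0,0,0,0,0,0]]]'
python3 -m jog '[[[0,0,0,0,0,0,0],[-0.5,0,0,0,0,0,0],[-1,0,0,0,0,0,0],[-1,0,0,0,0,0,0],[-1,0,0,0,0,0,0],[-1,0,0,0,0,0,0]]]' 50
python3 - <<'E'
from h import *
s=get_state(); p,d=imaging.read_camera("wrist"); cv2.imwrite("pics/w10.png",p[:,:,::-1]);print(s["position"],s["width"],s["ft_force"],s["moment"])
E
```

```text
time_s: 13.52
position: [0.5844, -0.2387, 0.1467]
ee_rot: [-0.631, 0.776, 0.001, -0.001]
ft_force: [-0.6, -0.4, 0.4]
width: 0.0853
time_s: 13.9
position: [0.5845, -0.2388, 0.1187]
ee_rot: [-0.631, 0.776, 0.001, -0.0]
ft_force: [-0.1, -0.4, 1.0]
width: 0.0852
time_s: 14.65
position: [0.5856, -0.2392, 0.1201]
ee_rot: [-0.631, 0.776, -0.0, 0.0]
ft_force: [-0.3, 0.2, 1.6]
width: 0.0097
[ 0.58555409 -0.23921754  0.12010343] 0.00969792614944405 [-0.29345766  0.24642949  1.64197792] [0.0203575  0.02492906 0.01951416]
```

View pics/w10.png

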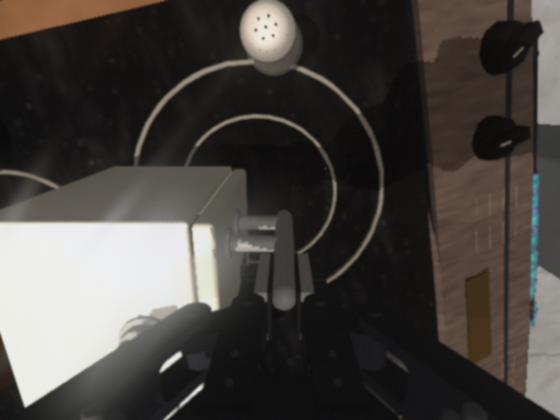

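The bar at (285,260) is between the pads (width 10 mm, no side force). Swinging along the arc, a few rows first.

```bash
python3 -m jog '[[[-1,-0.6,1.8,0,0,0,0.12],[-1,-0.6,1.8,0,0,0,0.12],[-1,-0.6,1.8,0,0,0,0.12],[-1,0,0,0,0,0,0]]]'
cat > arc.py <<'E'
from h import *
s=get_state();Rm=R.from_quat(s["ee_rot"]).as_matrix();q=[.6985,-.1961,-.2064]
H=L2W([-61,90,0],q)[0]; v=s["position"]-H; v0=L2W([-102,-65,0],q)[0]-H
th=np.arctan2(v0[1],v0[0])-np.arctan2(v[1],v[0])
print("theta",th%(2*np.pi),"radius",np.hypot(*v[:2]),"tool turn",2.934-np.arctan2(Rm[1,1],Rm[0,1]),"w",s["width"],"F",s["ft_force"],"M",s["moment"],"z",s["position"])
E
python3 arc.py
```

```text
time_s: 15.2
position: [0.5394, -0.2043, 0.1201]
ee_rot: [-0.483, 0.876, 0.0, 0.0]
ft_force: [-1.0, 0.5, 3.3]
width: 0.01
theta 0.3604179488043431 radius 0.16034028616526272 tool turn 0.35489583179505857 w 0.009988459421851259 F [-1.02897998  0.48568722  3.26905899] M [ 0.05776425  0.0899794  -0.01228738] z [ 0.53941675 -0.20426059  0.12008533]
```

Tracks the arc exactly (0.36 rad, radius 160 mm, low force). I'll carry on to about 1.57.

```bash
python3 -m jog '[[[-1,-0.6,1.8,0,0,0,0.12],[-1,-0.6,1.8,0,0,0,0.12],[-1,-0.6,1.8,0,0,0,0.12],[-1,-0.6,1.8,0,0,0,0.12],[-1,-0.6,1.8,0,0,0,0.12],[-1,0,0,0,0,0,0]]]'
python3 arc.py
```

```text
time_s: 15.95
position: [0.4988, -0.1201, 0.1201]
ee_rot: [-0.203, 0.979, 0.0, -0.001]
ft_force: [-2.8, -0.3, 6.9]
width: 0.0099
theta 0.9519908856099906 radius 0.16029982783089225 tool turn 0.9541372396666374 w 0.00994097711658005 F [-2.83438377 -0.3128223   6.93367247] M [0.07623627 0.78835415 0.09012383] z [ 0.49883174 -0.12006797  0.12005305]
```

```bash
python3 -m jog '[[[-1,-0.6,1.8,0,0,0,0.12],[-1,-0.6,1.8,0,0,0,0.12],[-1,-0.6,1.8,0,0,0,0.12],[-1,-0.6,1.8,0,0,0,0.12],[-1,-0.6,1.8,0,0,0,0.12],[-1,-0.15,0.5,0,0,0,0.03],[-1,0,0,0,0,0,0],[-1,0,0,0,0,0,0]]]'
python3 arc.py
```

```text
time_s: 16.95
position: [0.5143, -0.0219, 0.12]
ee_rot: [0.11, 0.994, 0.001, -0.003]
ft_force: [-8.1, 5.5, 9.9]
width: 0.01
theta 1.5815181294453025 radius 0.16078109526425918 tool turn 1.5833977772187111 w 0.009958412310320746 F [-8.06085854  5.52616891  9.86770465] M [0.99238159 1.54261695 0.12060057] z [ 0.51431029 -0.02187541  0.12000584]
```

Door at 1.58 rad by the tool. Releasing, rising and checking.

```bash
python3 -m jog '[[[-0.2,0,0,0,0,0,0],[0.2,0,0,0,0,0,0],[0.2,0,0,0,0,0,0],[0.2,0,0,0,0,0,0],[0.2,0,0,-2,0,0,0],[0.2,0,0,-4,0,0,0],[0.2,0,0,-5,0,0,0],[0.2,0,0,-5,0,0,0],[0.2,0,0,-3,0,0,0],[0.2,0,0,0,0,0,0]]]'
python3 - <<'E'
from h import *
s=get_state(); p,d=imaging.read_camera("wrist"); cv2.imwrite("pics/w11.png",p[:,:,::-1]);print(s["position"],s["width"],s["ft_force"])
q=[.6985,-.1961,-.2064];T=T_wc("wrist",imaging.calibration("wrist"),s);print(proj("wrist",L2W([[-216,131,181],[-27,-36,201],[-27,-4,201]],q),T))
E
```

```text
time_s: 18.2
position: [0.5185, -0.0238, 0.3124]
ee_rot: [0.112, 0.994, 0.0, 0.003]
ft_force: [1.2, -0.2, 0.4]
width: 0.0512
[ 0.51853451 -0.02375593  0.31235575] 0.05117908447259266 [ 1.18075358 -0.20009921  0.42790379]
[[283.99048547 181.69726437]
 [138.37824478 352.04830659]
 [166.92248732 351.47252133]]
```

View pics/w11.png

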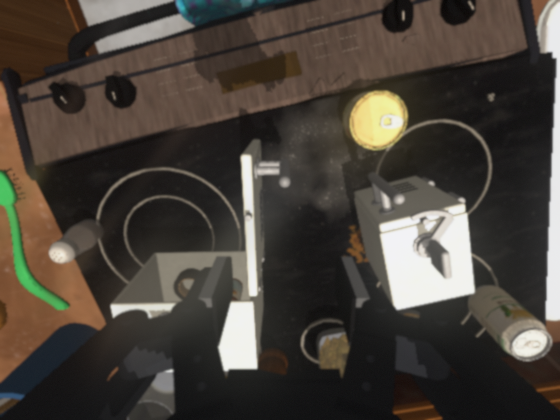

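The door stands square to the locker: the leaf runs (245,150)-(252,290), and the bar top at (284,182) is exactly as predicted for 90°. The narrow key is unchanged. I'll back the arm away and check from the fixed cameras.

```bash
python3 -m jog '[[[0.2,0,0,-3,0,0,0],[0.2,2,5,0,0,0,0],[0.2,2,5,0,0,0,0],[0.2,2,5,0,0,0,0],[0.2,2,5,0,0,0,0],[0.2,1,5,0,0,0,0],[0.2,0,5,0,0,0,0],[0.2,0,5,0,0,0,0],[0.2,0,0,0,0,0,0]]]'
python3 - <<'E'
from h import *
a=[]
p,d=imaging.read_camera("top"); cv2.imwrite("pics/t12.png",p[:,:,::-1]); P=cloud("top",d,T_wc("top",imaging.calibration("top")))
cv2.imwrite("pics/t12z.png",cv2.resize(p[130:290,180:440,::-1],None,fx=3,fy=3,interpolation=2))
m=(abs(P[...,2]-.15)<.006)&(P[...,0]<.64)&(P[...,0]>.45)&(P[...,1]>-.2)&(P[...,1]<.04)
q=P[m][:,:2]; vx,vy,_,_=cv2.fitLine((q*1000).astype(np.float32),cv2.DIST_HUBER,0,.01,.01).ravel(); print(len(q),q.mean(0),"leaf dir deg",np.degrees(np.arctan2(vy,vx)),"locker x deg",np.degrees(-.2064))
p,d=imaging.read_camera("scene"); cv2.imwrite("pics/s12z.png",cv2.resize(p[120:300,100:390,::-1],None,fx=2.7,fy=2.7,interpolation=2))
E
```

```text
time_s: 19.38
position: [0.5064, 0.3405, 0.3357]
ee_rot: [0.11, 0.994, -0.001, -0.002]
ft_force: [-0.3, -1.4, -1.0]
width: 0.0513
439 [ 0.55197942 -0.06883532] leaf dir deg -12.5415945 locker x deg -11.825848891500192
```

View pics/t12z.png

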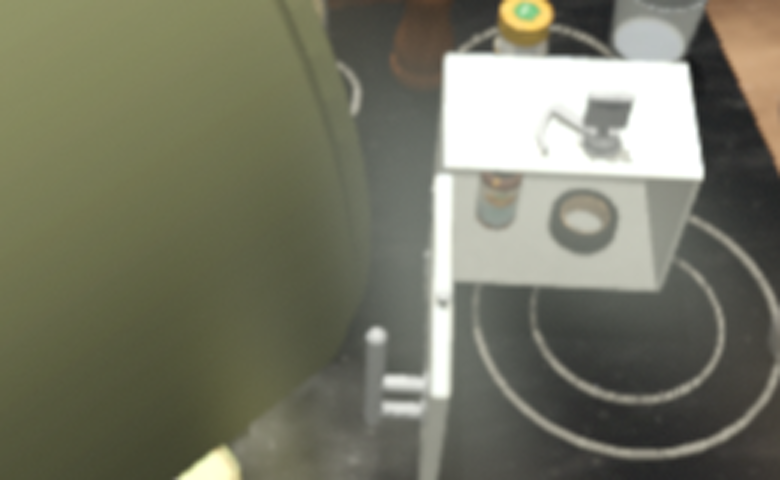

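View pics/s12z.png

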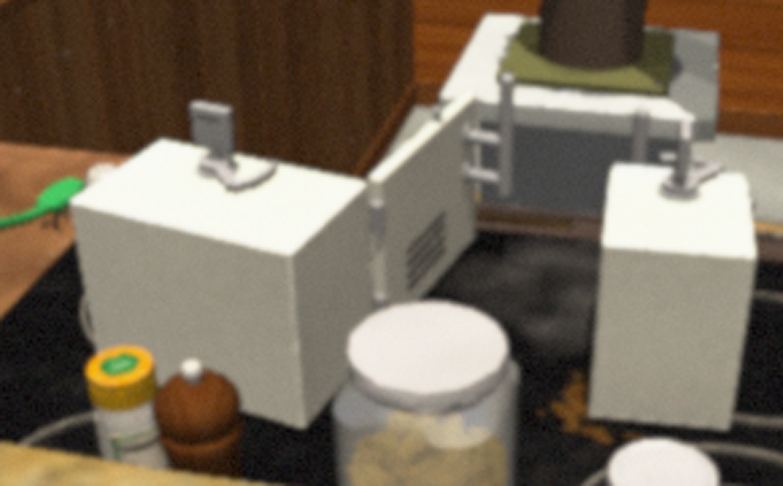

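The top view shows the wide key's bow along the locker's width (608,110) and the door edge-on from (443,180) to (440,390). The scene view agrees, with the narrow key unchanged at (685,150). The leaf points -12.5°, against the locker's -11.8°, so it is within 1° of square. Handing in.

```bash
python3 -c "
from bench import ctrl; print(ctrl.close_job())"
```

```text
the job is handed in; nothing more can be done
None
```

I turned the wide locker's key clockwise to its stop, a full quarter turn. I then pinched the bar from above, swung the door about 1.58 rad and let go. I handed the job in at about 19.5 s with the arm backed away.

**Last checks:**
- **Door:** the top camera's depth puts the open leaf within 1° of square to the locker.
- **Wide key:** the bow lies along the locker's width with the hook off the pin. The moment rose to 1.05 N m when I pressed against the stop.
- **Narrow locker:** its key and door look unchanged in the fixed views.
- **Forces:** the wrist forces I read stayed under about 15 N.

**What failed or disagreed:**
- **First grasp:** the gripper closed on nothing, just above the key. The wrist depth showed the fingertips about 38 mm behind the reported tool point. I went lower by that much, and the next grasps held.
- **Heights:** triangulating from two wrist views read about 6 mm low compared with the depth cameras and the text.

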